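# Lock the filter manifold's clamp ring with the two-pin spanner

### The arm

A 7-joint arm with a two-finger parallel gripper is mounted at the origin on the work surface. World frame = base frame: x ahead of the robot, y to its left, z up, the work surface at z = 0. Lengths are in m, angles in rad, forces in N, time in s.
With the tool pointing down it reaches from about 0.425 to 0.825 m from the base axis. Payload 3.6 kg.
Tool frame: the origin (TCP) lies at the very end of the fingers, on their centre line; the grasp point (between the pads) lies 19 mm behind it; x points along the fingers, y is the direction in which the jaws open and shut, and the axes are right-handed (so a half turn about x gives the same grasp; the last joint's range is limited). The gripper opens to 85 mm and grips with 20 to 120 N. Pads are 22 mm wide; open, the fingers measure 114 mm over their backs; the gripper's body (76 mm by 85 mm) begins 54 mm behind the grasp point. The pads swing forward as they close: fully open they stand 13 mm farther back than shut.
Start: joints at [-1.252, 0.615, -0.013, 1.423, 0.008, 1.103, -0.04], TCP at [0.22, 0.612, 0.231] pointing down, gripper open.
Joint ranges: [-3.12, 3.12], [-0.3, 2.06], [-1.34, 1.32], [0.26, 2.42], [-1.36, 4.5], [0.01, 1.98], [-2.84, 2.84]. Speed limits (rad/s): [2.79, 2.79, 3.14, 3.14, 3.14, 3.14, 3.14].

### API

Orientations are given as a unit quaternion [w, x, y, z].
In Python, from bench import manip gives the robot as it stands.
- The arm moves only by the tool servo_tool, never from a script. Its argument "deltas" is a list of rows, each an object with "xyz": the shift along the tool's x, y, z in m, a list of three; "rotation": the turn, a rotation vector about the tool's x, y, z in rad, a list of three; "grip": the gripper command: -1 is fully open, 1 is shut, values between are in proportion. A call has 1 to 5 rows; each row is the pose to reach, as a shift and turn from the pose commanded when the call began, along the tool's axes at that moment; what a row does not reach only later rows make up. A row lasts 1/8 s, in which the tool goes at most 62.5 mm and 10.7 degrees, less where a joint would pass 70% of its speed; a pose out of reach is approached as far as the arm can. A call with a gripper value outside its range is refused whole. The fingers move at their own pace and stop on an object; "newtons" is the grip in N (left out, the last holds). Time passes only in rows, so rows that repeat a pose let the fingers close. It gives the time, the measured TCP pose, the force and the opening at its end, in the units of the state.
- manip.get_state(): the state, without advancing time (a new reading comes with each control period).
- manip.camera(name): name is "scene" or "top"; returns the picture (420x560x3 uint8, red, green, blue); there is no depth.
- manip.camera_params(name): a dict with "camera_matrix" (3x3 intrinsics, pixels), "xyz" and "rotation" of the camera in the world. Camera axes: x right, y down, z forward; pixel columns grow to the right and rows downward; lengths in m; the calibration is good to about 2 mm. A picture is of the moment at which its call begins. camera_params takes no time and is no camera call.
- manip.close_job(): hands the job in, once; it reports no verdict.
The state is a dict: "t": time; "joint_pos": joint angles; "joint_velocities": joint speeds; "joint_torque": joint torques, N m; "ee_pos": TCP position; "tcp_rot": TCP orientation; "wrist_force": force on the tool from outside, world axes, zero at the start; "wrist_torque": the same for the moment, N m; "opening": finger opening in m.
Only numpy, scipy, OpenCV 4.12 (cv2) and the standard library are available. Lean on these libraries where they do the work, as an engineer would, in place of code of your own. Each camera call takes 0.05 s, during which the arm holds its last target.

### The job

Lock the lid of the blue filter manifold: lift the red-handled two-pin spanner off its saddle, put both of its pins fully into the two holes of the clamp ring, and only then turn the ring clockwise (seen from above) up against its stop, where its yellow mark meets the yellow mark on the lid. Lift the spanner out and set it back on its blue saddle the way it lay, upright and along the saddle, and let go. Leave the ring locked and the vials, bottle, jar and cup standing where they are.

Things in the scene. Friction and masses are not known exactly. Their poses are not given: they have to be found in the camera images.
- spanner_grip (a point): Centre of the spanner's red handle, an upright block 40 mm long (x), 14 mm thick (y; grip across this), 50 mm tall, on the middle of a steel bar 84 mm (x) by 20 mm (y) by 12 mm thick. z up; the bar's top is 25 mm below this point, its underside 37 mm, the pin tips 47 mm below. About 0.2 kg; the same after half a turn about z. At the start it lies level on its saddle.
- spanner_pin0 (a point): Tip of the spanner's pin at +x. The two pins point straight down from the bar's underside, 32 mm either side of the handle's centre along x; each is 8 mm in diameter and 10 mm long with the last 3 mm tapered to 3.6 mm.
- spanner_pin1 (a point): Tip of the spanner's other pin, at -x.
- ring_hole0 (a point): Centre of the mouth of one hole of the clamp ring, in the ring's top face; z up. The two holes are 12 mm in diameter, dark inside, go straight down through the 12 mm thick ring, and lie opposite each other, 64 mm apart. With the spanner fully engaged its bar lies flat on the ring's top face, the pins 10 mm deep.
- ring_hole1 (a point): Centre of the mouth of the other hole of the clamp ring.
- ring_mark (a point): The yellow mark on the ring's top face, 32 mm from the ring's axis, a quarter turn anticlockwise (from above) from ring_hole0. Turns with the ring.
- ring_center (a point): On the clamp ring's vertical axis at its top face, about 143 mm above the bench; does not turn with the ring. The ring is flat, light grey, 86 mm outside, 42 mm inside, with a light blue square lug 22 mm wide round each hole.
- manifold: The filter manifold, fixed; origin under its centre, on the bench. A blue drum 160 mm in diameter with a white lid (top at 130 mm) and twelve white wells, 23 mm in diameter, 66 mm from the axis, tops at 142 mm, round the clamp ring. It stands in a white drip tray 256 mm across with a 22 mm rim; a short hose nipple sticks out at -x.
- lid_mark (a point): The yellow mark on the lid, just outside the ring, 50 mm from the ring's axis. When the ring is against its stop, ring_mark points straight at it.
- clamp_ring (a joint): Turn of the clamp ring in rad, growing clockwise seen from above; 1.3 is locked, against its rigid stop; the start is between 0.15 and 0.55. It turns against dry friction of about 0.22 N m and stays where it is left. The pins have about 2 mm of play in the holes, so the spanner leads the ring by some hundredths of a rad.
- saddle_top (a point): Centre of the top of the spanner's blue saddle, 30 mm above the bench: a fixed block 44 mm long (x), 36 mm wide (y), 24 mm tall. The spanner's bar rests flat on it, centred, lengthwise along its x (either way round), one pin hanging down past each end; the handle's centre is then 37 mm above this point.
- tool_tray: Grey fixed tool tray 200 mm (x) by 120 mm (y) by 6 mm with 11 mm high long edges; origin under its centre. The saddle stands on it, 30 mm from the centre towards -x.
- vial_a_mid (a point): capped sample vial, whitish glass with a black cap, 27 mm in diameter, 59 mm tall, standing in the manifold's drip tray beside the drum; this point is on its axis 30 mm above its foot. To be left alone.
- vial_b_mid (a point): capped sample vial, whitish glass with a black cap, 27 mm in diameter, 59 mm tall, standing on the tool tray, about 100 mm from the saddle; this point is on its axis 30 mm above its foot. To be left alone.
- vial_c_mid (a point): capped sample vial, whitish glass with a black cap, 27 mm in diameter, 59 mm tall, standing on the bench towards the far side; this point is on its axis 30 mm above its foot. To be left alone.
- vial_d_mid (a point): capped sample vial, whitish glass with a black cap, 27 mm in diameter, 59 mm tall, standing on the bench towards the far side; this point is on its axis 30 mm above its foot. To be left alone.
- squeeze_bottle: Translucent bottle with a blue cap, 52 mm in diameter, 130 mm tall, on the bench towards the far side; origin under its centre. To be left alone.
- wide_jar: Translucent jar with a white lid, 72 mm in diameter, 110 mm tall, on the bench towards the far side; origin under its centre. To be left alone.
- cap_cup: White open cup, 72 mm across, 70 mm tall, on the bench towards the far side; origin under its centre. To be left alone.
Things that resemble listed ones, but are neither listed nor needed, are in the scene too. Of the things that look like the part that bears spanner_grip, the smallest one is meant.

How it is judged:
On the way, in this order (a step that is already met when the one before it is completed fails the run):
1. both pins of the spanner are in the two ring holes (at least 5 mm deep) while the ring is still unlocked (below 0.75 rad) (((horizontal distance between spanner_pin0 and ring_hole0 below 0.0055 m and z of spanner_pin0 in the frame of ring_hole0 between -0.015 and -0.005 m and horizontal distance between spanner_pin1 and ring_hole1 below 0.0055 m and z of spanner_pin1 in the frame of ring_hole1 between -0.015 and -0.005 m) or (horizontal distance between spanner_pin0 and ring_hole1 below 0.0055 m and z of spanner_pin0 in the frame of ring_hole1 between -0.015 and -0.005 m and horizontal distance between spanner_pin1 and ring_hole0 below 0.0055 m and z of spanner_pin1 in the frame of ring_hole0 between -0.015 and -0.005 m)) and value of joint clamp_ring below 0.75 rad), for 0.2 s.
2. the ring is turned to its stop (above 1.22 rad) with both pins still in the holes (((horizontal distance between spanner_pin0 and ring_hole0 below 0.0055 m and z of spanner_pin0 in the frame of ring_hole0 between -0.015 and -0.005 m and horizontal distance between spanner_pin1 and ring_hole1 below 0.0055 m and z of spanner_pin1 in the frame of ring_hole1 between -0.015 and -0.005 m) or (horizontal distance between spanner_pin0 and ring_hole1 below 0.0055 m and z of spanner_pin0 in the frame of ring_hole1 between -0.015 and -0.005 m and horizontal distance between spanner_pin1 and ring_hole0 below 0.0055 m and z of spanner_pin1 in the frame of ring_hole0 between -0.015 and -0.005 m)) and value of joint clamp_ring above 1.22 rad), for 0.1 s.
At the end, for the whole second after the job is handed in: The clamp ring is within 0.08 rad of its stop (joint above 1.22), and the spanner is released and lies on its saddle: handle centre within 14 mm of the saddle's centre sideways and 33 to 41 mm above its top, upright within 0.1 rad, bar within 0.3 rad of the saddle's length (value of joint clamp_ring above 1.22 rad and horizontal distance between spanner_grip and saddle_top below 0.014 m and z of spanner_grip in the frame of saddle_top between 0.033 and 0.041 m and angle between spanner_grip's own z axis and vertical below 0.1 rad and angle between the x axis of spanner_grip and the x axis of saddle_top, either way round below 0.3 rad); the robot touches nothing.
It fails at once if a vial is knocked over or shifted more than 30 mm (distance of any of vial_a_mid, vial_b_mid, vial_c_mid, vial_d_mid from where it was at the start of the episode above 0.03 m or angle between any of vial_a_mid, vial_b_mid, vial_c_mid, vial_d_mid's own z axis and vertical above 0.4 rad).
It fails at once if the bottle, jar or cup is shifted more than 30 mm or tipped (distance of any of squeeze_bottle, wide_jar, cap_cup from where it was at the start of the episode above 0.03 m or angle between any of squeeze_bottle, wide_jar, cap_cup's own z axis and vertical above 0.4 rad).
It also fails if it takes over 56 s, if anything falls off the work surface, if the arm or the gripper's body presses on something with over 40 N, if the wrist force passes 120 N, or if a joint passes its speed limit or range.

## Working session

There is one attempt and no reset: what is moved stays moved. The work goes in short steps, Python scripts to look and compute and a tool call to move; the robot and the scene stay as the last step left them, time stands still between calls to the robot, and variables do not carry over. Pictures are saved under pics/ and viewed, and the job is handed in when it is done.

Besides the shell and the picture viewer there is one more tool, called after "Call:" in YAML: its name, and indented under it one key for each argument. servo_tool: Moves the arm, as the interface text tells. Its arguments: {"type":"object","properties":{"deltas":{"type":"array"},"newtons":{"type":"number"}},"required":["deltas"]}

```bash
mkdir -p pics; ls; python3 - <<'E'
from bench import manip
import cv2,numpy as np
print(manip.get_state())
for n in("scene","top"):
    p=manip.camera_params(n);print(n,p)
    im=manip.camera(n);cv2.imwrite(f"pics/{n}0.png",im[:,:,::-1]);np.save(f"pics/{n}0.npy",im)
E
```

```text
pics
{'t': 0.0, 'joint_pos': array([-1.25149852,  0.61596232, -0.0126249 ,  1.42490308,  0.00811256,
        1.10340391, -0.04039153]), 'joint_velocities': array([-4.86591347e-04, -1.49760955e-03,  1.45757003e-05,  6.68741347e-04,
       -9.47308469e-04,  2.15018834e-03,  3.45263966e-04]), 'joint_torque': array([-1.52299835e-04, -4.69219601e+01,  2.59731095e-01, -1.71029967e+01,
        1.00427284e-02,  9.79690638e-03,  1.20161647e-05]), 'ee_pos': array([0.2200456 , 0.61080384, 0.23010877]), 'tcp_rot': array([ 0.69642469,  0.12070183,  0.69671266, -0.12253643]), 'wrist_force': array([-0.29083144,  0.31037828,  0.03107742]), 'wrist_torque': array([-0.00793017, -0.00590811, -0.03216542]), 'opening': 0.08507550477974316}
scene {'camera_matrix': array([[442.30236965,   0.        , 276.58704817],
       [  0.        , 442.30236965, 206.27834088],
       [  0.        ,   0.        ,   1.        ]]), 'xyz': array([1.21606984, 0.12683792, 0.68389006]), 'rotation': array([-0.25895814,  0.54319229,  0.72148715, -0.34254797])}
top {'camera_matrix': array([[422.29446904,   0.        , 283.87473397],
       [  0.        , 422.29446904, 209.20538695],
       [  0.        ,   0.        ,   1.        ]]), 'xyz': array([ 0.3434512 , -0.06208742,  0.99850844]), 'rotation': array([ 0.07745301, -0.70278575,  0.70334871, -0.07344258])}
```

View pics/scene0.png

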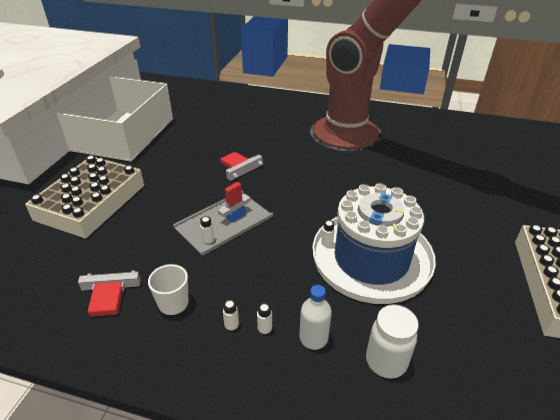

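View pics/top0.png

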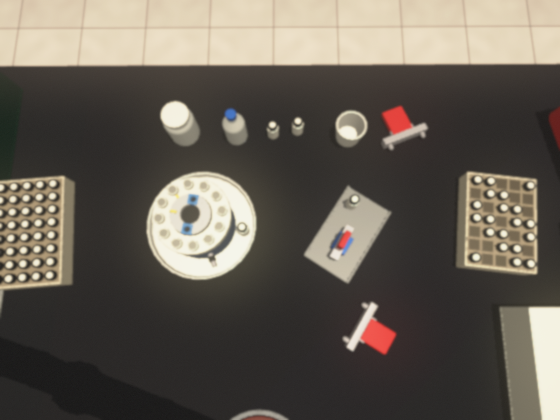

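The target spanner is on the grey tray, at top (343,241) and scene (233,197). The two red ones lying flat are look-alikes. The manifold is at top (200,220). I'll enlarge these regions next.

```bash
cat > h.py <<'E'
import numpy as np,cv2
from bench import manip
from scipy.spatial.transform import Rotation as R
def rot(q): return R.from_quat([q[1],q[2],q[3],q[0]])
def ray(n,uv):
    p=manip.camera_params(n);K=p["camera_matrix"]
    d=np.linalg.inv(K)@np.array([uv[0],uv[1],1.]);return p["xyz"],rot(p["rotation"]).as_matrix()@d
def onz(n,uv,z):
    o,d=ray(n,uv);return o+d*(z-o[2])/d[2]
def proj(n,P):
    p=manip.camera_params(n);c=rot(p["rotation"]).as_matrix().T@(np.asarray(P)-p["xyz"])
    u=p["camera_matrix"]@c;return u[:2]/u[2]
def tri(u1,u2):
    A=[];b=[]
    o1,d1=ray("scene",u1);o2,d2=ray("top",u2)
    s=np.linalg.lstsq(np.c_[d1,-d2],o2-o1,rcond=None)[0]
    a,b=o1+s[0]*d1,o2+s[1]*d2
    return (a+b)/2,np.linalg.norm(a-b)
def crop(im,x,y,w,h,f,name):
    c=cv2.resize(im[y:y+h,x:x+w,::-1],None,fx=f,fy=f,interpolation=cv2.INTER_CUBIC);cv2.imwrite(name,c)
E
python3 - <<'E'
from h import *
t=np.load("pics/top0.npy");s=np.load("pics/scene0.npy")
a=cv2.resize(t[165:285,140:260],None,fx=4,fy=4,interpolation=cv2.INTER_CUBIC)
b=cv2.resize(t[180:285,300:395],None,fx=4,fy=4,interpolation=cv2.INTER_CUBIC);b=cv2.copyMakeBorder(b,0,480-b.shape[0],0,0,0)
cv2.imwrite("pics/t1.png",np.hstack([a,b[:,:320]])[:,:,::-1])
a=cv2.resize(s[170:270,320:430],None,fx=4,fy=4,interpolation=cv2.INTER_CUBIC)
b=cv2.resize(s[170:250,190:270],None,fx=4,fy=4,interpolation=cv2.INTER_CUBIC);b=cv2.copyMakeBorder(b,0,400-b.shape[0],0,0,0)
cv2.imwrite("pics/s1.png",np.hstack([a,b])[:,:,::-1])
E
```

```text
(no output)
```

View pics/t1.png

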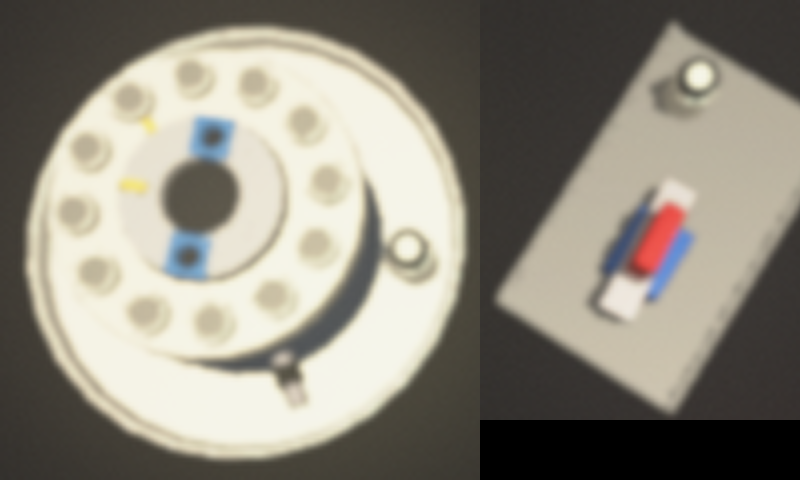

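View pics/s1.png

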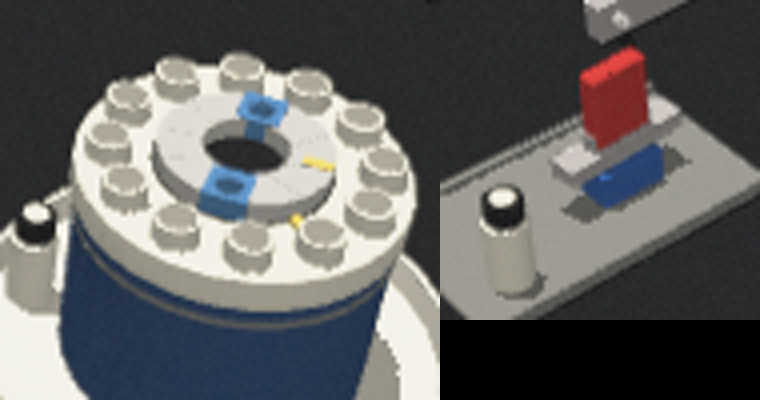

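The crops show the two blue lugs with dark holes in both views, the yellow ring and lid marks, and the red handle on its steel bar. Next I'll measure them with masks.

```bash
python3 - <<'E'
from h import *
T=np.load("pics/top0.npy");S=np.load("pics/scene0.npy")
np.set_printoptions(precision=4,suppress=True)
def comps(im,m,roi,amin=6):
    x,y,w,h=roi;k=np.zeros(m.shape,np.uint8);k[y:y+h,x:x+w]=m[y:y+h,x:x+w]
    n,l,st,c=cv2.connectedComponentsWithStats(k)
    return [(st[i,4],c[i],l==i) for i in range(1,n) if st[i,4]>=amin]
for n,im,rr,rs in(("top",T,(165,180,60,60),(310,210,60,60)),("scene",S,(350,180,60,55),(210,175,50,55))):
    hsv=cv2.cvtColor(im,cv2.COLOR_RGB2HSV);H,s,v=cv2.split(hsv)
    blue=(H>95)&(H<120)&(s>110)&(v>120)
    print(n)
    L=[]
    for a,c,m in comps(im,blue,rr):
        # filled hull centroid
        cs,_=cv2.findContours(m.astype(np.uint8),0,1);hl=cv2.convexHull(np.vstack(cs));M=cv2.moments(hl);cc=np.array([M['m10'],M['m01']])/M['m00']
        P=onz(n,cc,.143);L.append(P);print(" lug",a,cc,P)
        x,y=np.round(cc).astype(int)
        g=im[y-3:y+4,x-3:x+4].sum(2).astype(float);w=np.clip(np.percentile(g,60)-g,0,None);yy,xx=np.mgrid[y-3:y+4,x-3:x+4]
        hc=np.array([(w*xx).sum(),(w*yy).sum()])/w.sum();print("  hole",hc,onz(n,hc,.143))
    for a,c,m in comps(im,(H>20)&(H<34)&(s>110)&(v>120),rr,3): print(" yellow",a,c,onz(n,c,.143),onz(n,c,.131))
    for a,c,m in comps(im,((H<8)|(H>172))&(s>130)&(v>80),rs):
        print(" red",a,c,onz(n,c,.067),onz(n,c,.092), cv2.minAreaRect(np.argwhere(m)[:,::-1].astype(np.float32)))
    for a,c,m in comps(im,(H>95)&(H<125)&(s>110),rs): print(" saddle",a,c,onz(n,c,.02))
    for a,c,m in comps(im,(s<25)&(v>195),rs): print(" bar",a,c,onz(n,c,.042))
E
```

```text
top
 yellow 4 [172.5 211. ] [0.5257 0.1738 0.143 ] [0.5283 0.1771 0.131 ]
 red 103 [343.6796 239.534 ] [ 0.4766 -0.1896  0.067 ] [ 0.473  -0.1862  0.092 ] ((343.6847229003906, 239.32801818847656), (5.985651969909668, 17.956954956054688), 28.610462188720703)
 saddle 26 [347.6538 244.4615] [ 0.4718 -0.2049  0.02  ]
 bar 17 [349.3529 227.8824] [ 0.5071 -0.2068  0.042 ]
 bar 61 [335.9508 254.0164] [ 0.4472 -0.1745  0.042 ]
scene
 lug 58 [385.109  197.0312] [0.489  0.1438 0.143 ]
  hole [384.837  197.4309] [0.4905 0.1434 0.143 ]
 lug 81 [376.8671 215.9515] [0.5522 0.1342 0.143 ]
  hole [376.7867 216.186 ] [0.553  0.1341 0.143 ]
 yellow 9 [399.1111 210.4444] [0.524  0.1734 0.143 ] [0.5086 0.1745 0.131 ]
 yellow 5 [393.8 224.4] [0.5679 0.1668 0.143 ] [0.5535 0.1677 0.131 ]
 red 318 [233.1824 193.456 ] [ 0.47   -0.1896  0.067 ] [ 0.5003 -0.1768  0.092 ] ((232.9554443359375, 193.554443359375), (24.179405212402344, 16.11960220336914), 84.2894058227539)
 saddle 162 [236.216  214.0432] [ 0.4852 -0.1795  0.02  ]
 bar 21 [244.7619 196.9524] [ 0.445  -0.1715  0.042 ]
 bar 37 [223.3514 209.1622] [ 0.5013 -0.2035  0.042 ]
```

```bash
python3 - <<'E'
from h import *
np.set_printoptions(precision=4,suppress=True)
T=np.load("pics/top0.npy");S=np.load("pics/scene0.npy")
f=lambda im,x,y:cv2.resize(im[y:y+60,x:x+40],None,fx=10,fy=10,interpolation=cv2.INTER_CUBIC)
cv2.imwrite("pics/z1.png",np.hstack([f(T,323,212),f(S,213,178)])[:,:,::-1])
for a in [(192.6,199.0),(186.9,228.6),(189.7,213.7)]: print(onz("top",a,.143))
for s,t in [((384.9,197.3),(192.6,199)),((376.8,216.1),(186.9,228.6))]: print(tri(s,t))
E
```

```text
[0.5513 0.1332 0.143 ]
[0.4887 0.1421 0.143 ]
[0.52   0.1378 0.143 ]
(array([0.5418, 0.1338, 0.1792]), np.float64(0.0173657387333372))
(array([0.497 , 0.1433, 0.1005]), np.float64(0.01770192598757545))
```

View pics/z1.png

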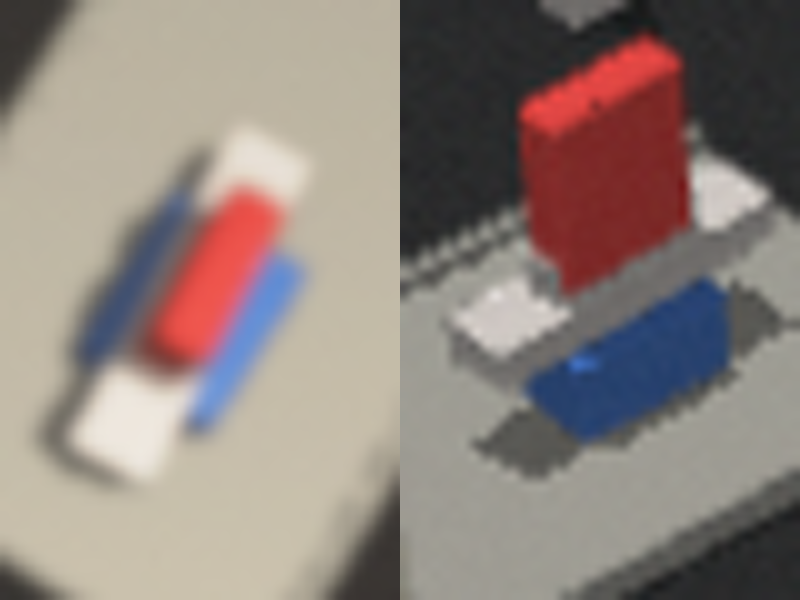

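```bash
python3 - <<'E'
from h import *
np.set_printoptions(precision=4,suppress=True)
t=lambda x,y:(323+x/10-.45,212+y/10-.45); s=lambda x,y:(213+(x-400)/10-.45,178+y/10-.45)
a=[onz("top",t(*p),.042) for p in [(245,122),(312,165),(145,488),(72,440)]]
b=[onz("scene",s(*p),.042) for p in [(450,318),(508,358),(770,190),(692,128)]]
for q in(a,b):
    q=np.array(q);m=q.mean(0);d=q[:2].mean(0)-q[2:].mean(0);print(q,m,np.linalg.norm(d),np.arctan2(d[1],d[0]))
hs=[onz("scene",s(*p),.092) for p in [(520,112),(556,138),(682,65),(650,35)]]
ht=[onz("top",t(*p),.092) for p in [(236,188),(286,204),(196,366),(152,335)]]
for q in(hs,ht):
    q=np.array(q);m=q.mean(0);d=q[:2].mean(0)-q[2:].mean(0);print(m,np.linalg.norm(d),np.arctan2(d[1],d[0]))
print(onz("top",(176.9,195.9),.131),onz("top",(172.9,211.2),.143))
# vial b, a
print("vb",onz("scene",(207,221),.062) , "va",onz("scene",(329,227),.073))
print(onz("top",(354,199),.065),onz("top",(242,227),.07))
st=manip.get_state();print(rot(st["tcp_rot"]).as_matrix())
print(proj("top",[.521,.138,.143]),proj("scene",[.521,.138,.143]))
E
```

```text
[[ 0.5167 -0.2019  0.042 ]
 [ 0.5067 -0.2169  0.042 ]
 [ 0.4329 -0.1766  0.042 ]
 [ 0.4437 -0.1604  0.042 ]] [ 0.475 -0.189  0.042] 0.0840263199311125 -0.5076703993556171
[[ 0.5056 -0.2159  0.042 ]
 [ 0.5152 -0.1981  0.042 ]
 [ 0.4404 -0.1611  0.042 ]
 [ 0.4226 -0.187   0.042 ]] [ 0.4709 -0.1905  0.042 ] 0.08556877185636032 -0.39517931411097756
[ 0.4755 -0.1869  0.092 ] 0.038802307761721194 -0.4741557636939759
[ 0.4745 -0.1876  0.092 ] 0.039049577713008155 -0.5324238668660577
[0.561  0.1696 0.131 ] [0.5253 0.173  0.143 ]
vb [ 0.5705 -0.2122  0.062 ] va [0.5295 0.0437 0.073 ]
[ 0.5696 -0.2161  0.065 ] [0.5046 0.0366 0.07  ]
[[-0.0008  0.3389  0.9408]
 [-0.0022  0.9408 -0.3389]
 [-1.     -0.0023  0.    ]]
[189.6355 213.2086] [380.5709 206.2718]
```

```bash
cat >> h.py <<'E'
def go(p,yaw_deg=None):
    "shift/rotvec in tool axes from measured pose to target position, tool y azimuth, tool down"
    st=manip.get_state();M=rot(st["tcp_rot"]).as_matrix()
    d=M.T@(np.asarray(p)-st["ee_pos"])
    if yaw_deg is None: rv=np.zeros(3)
    else:
        a=np.deg2rad(yaw_deg);X=np.array([0,0,-1.]);Y=np.array([np.cos(a),np.sin(a),0]);G=np.c_[X,Y,np.cross(X,Y)]
        rv=R.from_matrix(M.T@G).as_rotvec()
    print("d",np.round(d,4),"rv",np.round(rv,4),"n",round(np.linalg.norm(d),4))
E
python3 - <<'E'
from h import *
go([.45,.30,.22],65);go([.47,-.19,.2],61)
E
```

```text
d [ 0.0107 -0.2146  0.3217] rv [0.0906 0.0001 0.0023] n 0.3868
d [ 0.0318 -0.6687  0.5065] rv [0.1604 0.0002 0.0023] n 0.8395
```

Call:
servo_tool:
  deltas:
    - {"xyz":[0.01,-0.033,0.05],"rotation":[0.02,0,0],"grip":-1}
    - {"xyz":[0.01,-0.066,0.1],"rotation":[0.04,0,0],"grip":-1}
    - {"xyz":[0.01,-0.1,0.15],"rotation":[0.06,0,0],"grip":-1}
    - {"xyz":[0.01,-0.133,0.2],"rotation":[0.08,0,0],"grip":-1}
    - {"xyz":[0.01,-0.166,0.25],"rotation":[0.09,0,0],"grip":-1}

```text
t: 0.72
ee_pos: [0.4, 0.3688, 0.221]
tcp_rot: [0.69, 0.153, 0.69, -0.153]
wrist_force: [0.8, -0.0, 0.9]
opening: 0.086
```

```bash
python3 - <<'E'
from h import *
s=manip.get_state();print(s["ee_pos"],s["joint_pos"]);go([.49,.05,.21],61);go([.475,-.188,.14],61.07)
E
```

```text
[0.40003579 0.36879056 0.22102239] [-0.80035597  0.46075914  0.0227986   1.74774164 -0.012507    0.93379706
  0.36227986]
d [ 0.0111 -0.251   0.2162] rv [ 0.0701 -0.0001  0.0006] n 0.3314
d [ 0.0813 -0.473   0.3031] rv [ 0.0689 -0.0001  0.0006] n 0.5676
```

Call:
servo_tool:
  deltas:
    - {"xyz":[0.0,-0.046,0.04],"rotation":[0.02,0,0],"grip":-1}
    - {"xyz":[0.0,-0.092,0.08],"rotation":[0.04,0,0],"grip":-1}
    - {"xyz":[0.0,-0.138,0.12],"rotation":[0.06,0,0],"grip":-1}
    - {"xyz":[0.0,-0.184,0.16],"rotation":[0.07,0,0],"grip":-1}
    - {"xyz":[0.0,-0.23,0.2],"rotation":[0.07,0,0],"grip":-1}

```text
t: 1.35
ee_pos: [0.4836, 0.0758, 0.2212]
tcp_rot: [0.685, 0.177, 0.685, -0.177]
wrist_force: [0.1, -0.4, -0.3]
opening: 0.0855
```

```bash
python3 - <<'E'
from h import *
s=manip.get_state();print(s["ee_pos"],s["joint_pos"]);go([.475,-.188,.14],61.07)
E
```

```text
[0.48357334 0.07581056 0.22117696] [-0.26555223  0.38057277  0.09060157  1.89156025 -0.0439672   0.87157507
  0.91218836]
d [ 0.0812 -0.235   0.1203] rv [-0.0006 -0.0002  0.0001] n 0.2762
```

Call:
servo_tool:
  deltas:
    - {"xyz":[0.01,-0.048,0.025],"rotation":[0,0,0],"grip":-1}
    - {"xyz":[0.03,-0.096,0.05],"rotation":[0,0,0],"grip":-1}
    - {"xyz":[0.05,-0.145,0.075],"rotation":[0,0,0],"grip":-1}
    - {"xyz":[0.07,-0.19,0.098],"rotation":[0,0,0],"grip":-1}
    - {"xyz":[0.08,-0.228,0.117],"rotation":[0,0,0],"grip":-1}

```text
t: 1.98
ee_pos: [0.4742, -0.1804, 0.14]
tcp_rot: [0.684, 0.177, 0.685, -0.178]
wrist_force: [0.8, -0.1, 0.8]
opening: 0.0856
```

Call:
servo_tool:
  deltas:
    - {"xyz":[0,0,0],"rotation":[0,0,0],"grip":-1}
    - {"xyz":[0,0,0],"rotation":[0,0,0],"grip":-1}

```text
t: 2.22
ee_pos: [0.4753, -0.1776, 0.1411]
tcp_rot: [0.684, 0.177, 0.685, -0.176]
wrist_force: [-0.5, 1.1, -0.2]
opening: 0.0855
```

```bash
python3 - <<'E'
from h import *
s=manip.get_state();print(s["ee_pos"],s["joint_pos"]);go([.475,-.188,.051],61.07)
im=manip.camera("scene");crop(im,170,120,130,120,5,"pics/s2.png")
im=manip.camera("top");crop(im,290,180,120,120,5,"pics/t2.png")
E
```

```text
[ 0.47530208 -0.17755904  0.14109564] [ 0.24742543  0.51615875  0.09878436  1.94094177 -0.07796021  0.68901945
  1.45930176]
d [ 0.0901 -0.0093  0.0049] rv [-0.0002 -0.0011 -0.0007] n 0.0907
```

View pics/s2.png

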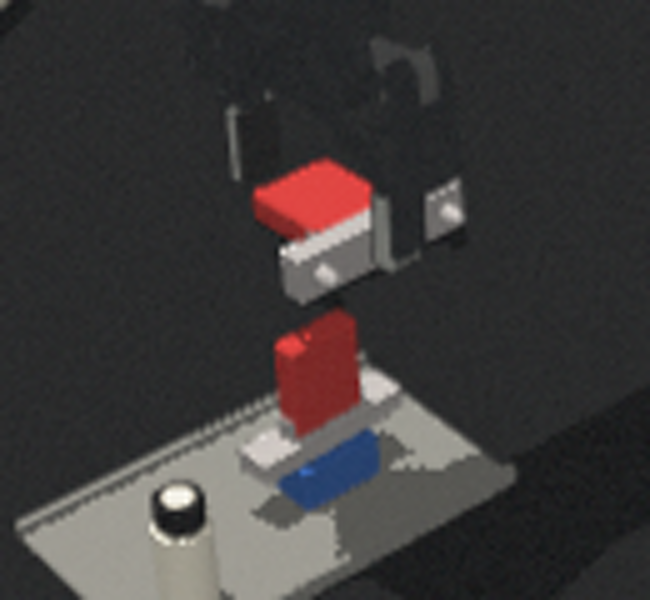

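View pics/t2.png

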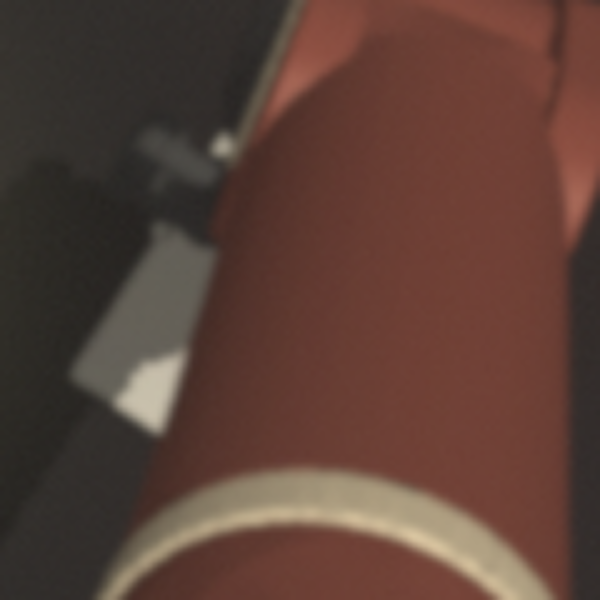

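The scene picture shows the open fingers straddling the red handle from above, with the handle top at crop (318,330). The arm hides the spanner in the top view. I'll descend now.

Call:
servo_tool:
  deltas:
    - {"xyz":[0.005,-0.009,0.005],"rotation":[0,0,0],"grip":-1}
    - {"xyz":[0.035,-0.009,0.005],"rotation":[0,0,0],"grip":-1}
    - {"xyz":[0.065,-0.009,0.005],"rotation":[0,0,0],"grip":-1}
    - {"xyz":[0.088,-0.009,0.005],"rotation":[0,0,0],"grip":-1}
    - {"xyz":[0.088,-0.009,0.005],"rotation":[0,0,0],"grip":-1}

```text
t: 2.95
ee_pos: [0.4743, -0.1883, 0.0519]
tcp_rot: [0.683, 0.177, 0.686, -0.177]
wrist_force: [-0.1, -0.7, 0.3]
opening: 0.0855
```

```bash
python3 - <<'E'
from h import *
go([.475,-.188,.051],61.07)
im=manip.camera("scene");crop(im,170,120,130,120,5,"pics/s3.png")
E
```

```text
d [0.0009 0.0006 0.0005] rv [-0.0002 -0.0037  0.0007] n 0.0012
```

View pics/s3.png

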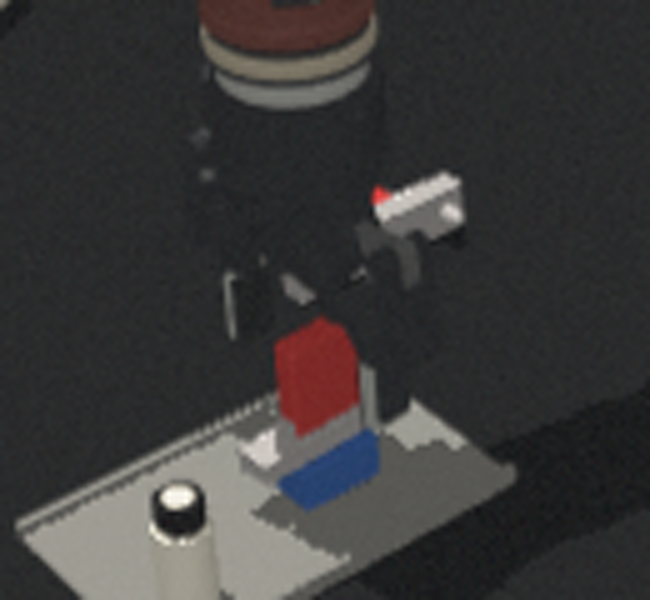

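The fingers straddle the handle, with the red at crop (318,380). Closing.

Call:
servo_tool:
  deltas:
    - {"xyz":[0,0,0],"rotation":[0,0.003,0],"grip":0.4}
    - {"xyz":[0,0,0],"rotation":[0,0,0],"grip":1}
    - {"xyz":[0,0,0],"rotation":[0,0,0],"grip":1}
    - {"xyz":[0,0,0],"rotation":[0,0,0],"grip":1}
    - {"xyz":[0,0,0],"rotation":[0,0,0],"grip":1}
  newtons: 80

```text
t: 3.62
ee_pos: [0.4755, -0.1889, 0.0538]
tcp_rot: [0.685, 0.177, 0.684, -0.177]
wrist_force: [-0.3, 0.1, 2.5]
opening: 0.0133
```

Call:
servo_tool:
  deltas:
    - {"xyz":[0,0,0],"rotation":[0,0,0],"grip":1}
    - {"xyz":[0,0,0],"rotation":[0,0,0],"grip":1}
    - {"xyz":[0,0,0],"rotation":[0,0,0],"grip":1}

```text
t: 4.0
ee_pos: [0.4756, -0.1888, 0.0538]
tcp_rot: [0.685, 0.177, 0.684, -0.177]
wrist_force: [-1.2, 0.5, 5.1]
opening: 0.0128
```

```bash
python3 - <<'E'
from h import *
np.set_printoptions(precision=4,suppress=True)
s=manip.get_state();print(s["ee_pos"],s["opening"],s["wrist_force"])
go([.475,-.188,.20],61.07)
E
```

```text
[ 0.4756 -0.1888  0.0538] 0.012762957765985199 [-1.1809  0.5101  5.1497]
d [-0.1462  0.0005 -0.0008] rv [-0.0009  0.0005 -0.0001] n 0.1462
```

Call:
servo_tool:
  deltas:
    - {"xyz":[-0.01,0,0],"rotation":[0,0,0],"grip":1}
    - {"xyz":[-0.04,0,0],"rotation":[0,0,0],"grip":1}
    - {"xyz":[-0.085,0,0],"rotation":[0,0,0],"grip":1}
    - {"xyz":[-0.13,0,0],"rotation":[0,0,0],"grip":1}
    - {"xyz":[-0.16,0,0],"rotation":[0,0,0],"grip":1}

```text
t: 4.62
ee_pos: [0.4754, -0.1889, 0.2154]
tcp_rot: [0.685, 0.177, 0.684, -0.177]
wrist_force: [0.1, -0.1, -2.3]
opening: 0.013
```

```bash
python3 - <<'E'
from h import *
np.set_printoptions(precision=4,suppress=True)
s=manip.get_state();print(s["ee_pos"],s["opening"],s["wrist_force"])
go([.521,.138,.218],81.8)
E
```

```text
[ 0.4754 -0.1889  0.2154] 0.012995140793657283 [ 0.0619 -0.1477 -2.2699]
d [-0.0028  0.308  -0.1185] rv [-0.3627  0.0017  0.0002] n 0.33
```

Call:
servo_tool:
  deltas:
    - {"xyz":[0,0.05,-0.02],"rotation":[-0.07,0,0],"grip":1}
    - {"xyz":[0,0.1,-0.04],"rotation":[-0.14,0,0],"grip":1}
    - {"xyz":[0,0.15,-0.06],"rotation":[-0.21,0,0],"grip":1}
    - {"xyz":[0,0.2,-0.08],"rotation":[-0.28,0,0],"grip":1}
    - {"xyz":[0,0.25,-0.1],"rotation":[-0.34,0,0],"grip":1}

```text
t: 5.25
ee_pos: [0.5085, 0.0798, 0.2132]
tcp_rot: [0.704, 0.058, 0.705, -0.058]
wrist_force: [0.2, -0.7, -1.8]
opening: 0.0128
```

Call:
servo_tool:
  deltas:
    - {"xyz":[0,0.02,-0.01],"rotation":[0,0,0],"grip":1}
    - {"xyz":[0,0.03,-0.01],"rotation":[0,0,0],"grip":1}
    - {"xyz":[0,0.03,-0.01],"rotation":[0,0,0],"grip":1}

```text
t: 5.62
ee_pos: [0.5042, 0.1092, 0.2132]
tcp_rot: [0.705, 0.058, 0.705, -0.059]
wrist_force: [-0.3, -0.3, -2.5]
opening: 0.013
```

```bash
python3 - <<'E'
from h import *
np.set_printoptions(precision=4,suppress=True)
s=manip.get_state();print(s["ee_pos"],s["opening"],s["wrist_force"])
go([.521,.138,.205],81.8)
E
```

```text
[0.5042 0.1092 0.2132] 0.01298305320389871 [-0.2684 -0.2527 -2.5098]
d [0.0081 0.0312 0.0118] rv [-0.0227 -0.      0.0007] n 0.0343
```

Call:
servo_tool:
  deltas:
    - {"xyz":[0.008,0.031,0.012],"rotation":[-0.022,0,0],"grip":1}
    - {"xyz":[0.008,0.031,0.012],"rotation":[-0.022,0,0],"grip":1}
    - {"xyz":[0.008,0.031,0.012],"rotation":[-0.022,0,0],"grip":1}
    - {"xyz":[0.008,0.031,0.012],"rotation":[-0.022,0,0],"grip":1}

```text
t: 6.12
ee_pos: [0.521, 0.1364, 0.2054]
tcp_rot: [0.705, 0.051, 0.705, -0.052]
wrist_force: [-0.6, 0.4, -2.1]
opening: 0.0133
```

```bash
python3 - <<'E'
from h import *
np.set_printoptions(precision=4,suppress=True)
s=manip.get_state();print(s["ee_pos"],s["opening"],s["wrist_force"])
go([.521,.138,.190],81.8)
im=manip.camera("scene");np.save("pics/s4.npy",im);crop(im,330,130,100,120,5,"pics/s4.png")
im=manip.camera("top");np.save("pics/t4.npy",im);crop(im,135,150,130,120,5,"pics/t4.png")
E
```

```text
[0.521  0.1364 0.2054] 0.01327149407580971 [-0.5707  0.424  -2.0792]
d [ 0.0154  0.0016 -0.0003] rv [-0.0033  0.      0.0011] n 0.0155
```

View pics/s4.png

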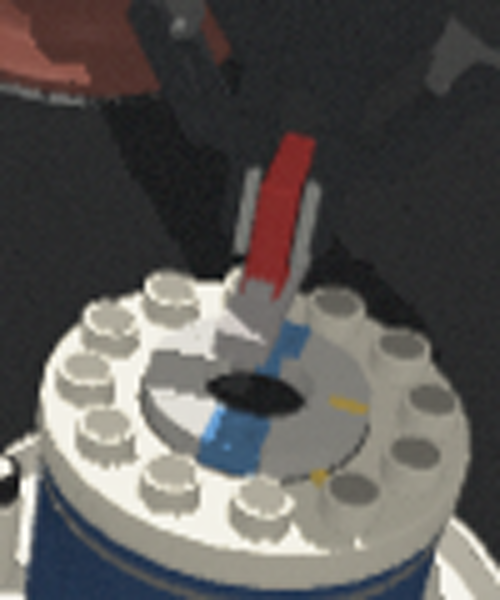

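View pics/t4.png

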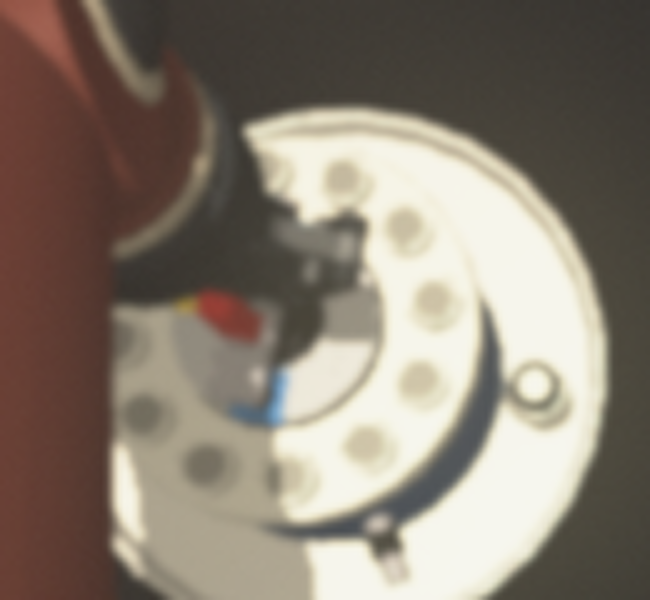

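```bash
python3 - <<'E'
from h import *
np.set_printoptions(precision=1,suppress=True)
s=manip.get_state();p=s["ee_pos"];M=rot(s["tcp_rot"]).as_matrix()
X=-M[:,2];Y=M[:,1]
if X[0]<0:X=-X
Z=np.array([0,0,1.])
c=np.array([p[0],p[1],p[2]+.0132]);print(X,Y)
pts={}
for n,l in(("s",'scene'),("t",'top')):
    im=np.load(f"pics/{n}4.npy")
    x0,y0,w=(330,130,100) if n=="s" else (135,150,130)
    z=cv2.resize(im[y0:y0+120,x0:x0+w],None,fx=5,fy=5,interpolation=cv2.INTER_CUBIC)[:,:,::-1].copy()
    def box(hx,hy,z0,z1,col):
        q=lambda a,b,e:tuple(int(round(v)) for v in (proj(l,c+a*X+b*Y+e*Z)-[x0-.4,y0-.4])*5)
        for e in(z0,z1):
            cv2.polylines(z,[np.array([q(hx,hy,e),q(hx,-hy,e),q(-hx,-hy,e),q(-hx,hy,e)])],True,col,1)
    box(.02,.007,-.025,.025,(0,255,0));box(.042,.01,-.037,-.025,(255,255,0))
    for sgn in(1,-1):
        for e in(-.037,-.047):
            a=(proj(l,c+sgn*.032*X+e*Z)-[x0-.4,y0-.4])*5;cv2.circle(z,tuple(int(v) for v in a),4,(255,0,255),1)
    for h in([.5522,.1336,.143],[.4896,.1427,.143]):
        a=(proj(l,h)-[x0-.4,y0-.4])*5;cv2.circle(z,tuple(int(v) for v in a),4,(0,255,255),1)
    cv2.imwrite(f"pics/{n}5.png",z)
E
```

```text
[ 1.  -0.1  0. ] [ 0.1  1.  -0. ]
```

View pics/s5.png

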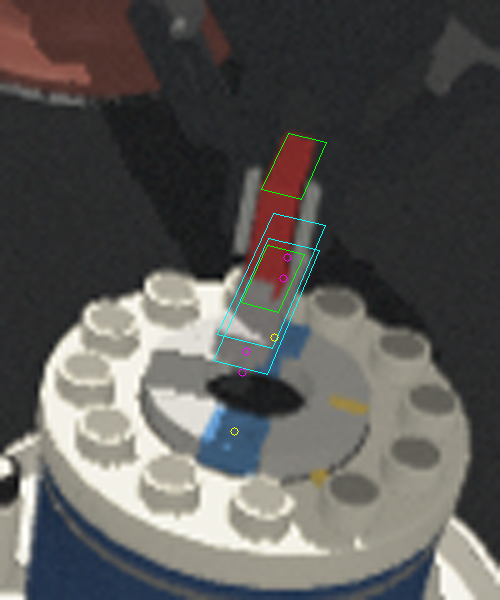

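View pics/t5.png

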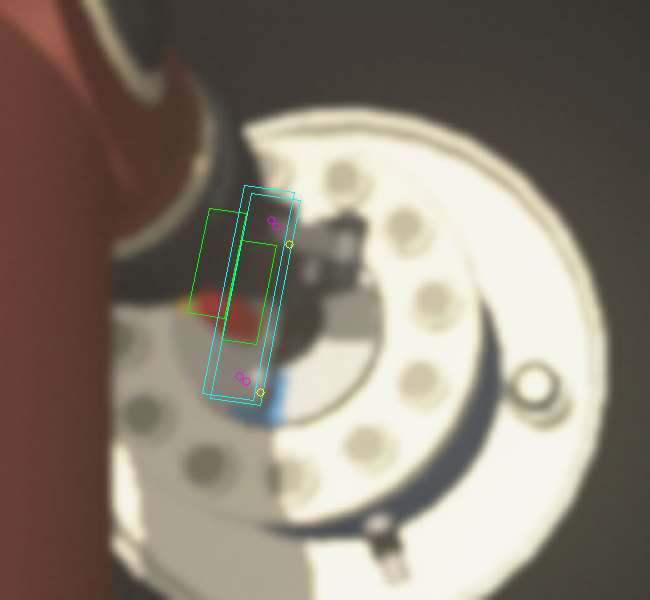

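```bash
python3 - <<'E'
from h import *
im=np.load("pics/s4.npy");crop(im,366,152,40,62,9,"pics/s6.png")
E
```

```text
(no output)
```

View pics/s6.png

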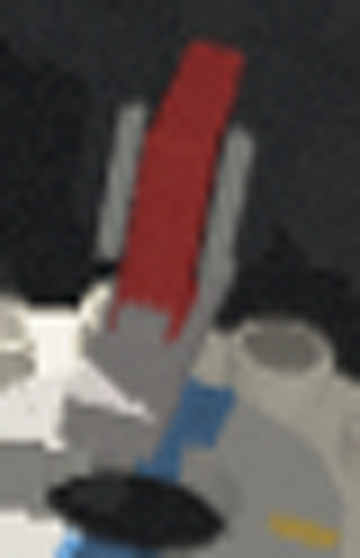

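The bar's near end lies where the model projects it, to within about 1 px at bottom corners (64,451) and (158,480). The calibration and grasp agree, so I'll descend.

Call:
servo_tool:
  deltas:
    - {"xyz":[0.01,0.002,0],"rotation":[-0.003,0,0],"grip":1}
    - {"xyz":[0.024,0.002,0],"rotation":[-0.003,0,0],"grip":1}
    - {"xyz":[0.024,0.002,0],"rotation":[-0.003,0,0],"grip":1}
    - {"xyz":[0.024,0.002,0],"rotation":[-0.003,0,0],"grip":1}
  newtons: 100

```text
t: 6.72
ee_pos: [0.5213, 0.1402, 0.181]
tcp_rot: [0.705, 0.05, 0.705, -0.05]
wrist_force: [-0.2, 0.6, -2.8]
opening: 0.0128
```

```bash
python3 - <<'E'
from h import *
np.set_printoptions(precision=4,suppress=True)
s=manip.get_state();print(s["ee_pos"],s["opening"],s["wrist_force"],s["wrist_torque"])
go([.521,.138,.1668],81.8)
im=manip.camera("scene");np.save("pics/s7.npy",im);crop(im,350,150,66,80,7,"pics/s7.png")
E
```

```text
[0.5213 0.1402 0.181 ] 0.012808136993839928 [-0.1784  0.6162 -2.8134] [-0.0079 -0.0006 -0.0018]
d [ 0.0142 -0.0022 -0.    ] rv [ 0.0024 -0.0004  0.0003] n 0.0144
```

View pics/s7.png

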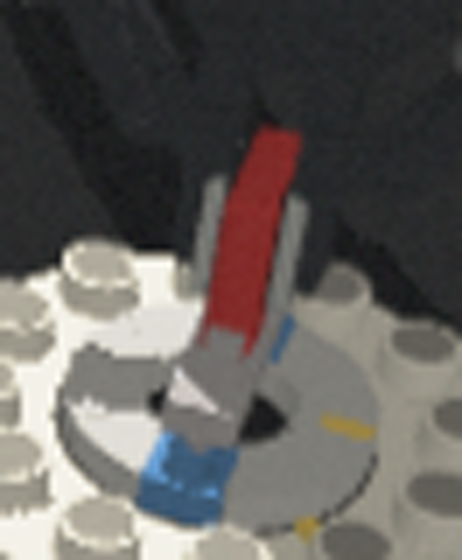

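The bar lines up with the two lugs: its near end is at (205,425) and the near lug at (190,470). I'll correct y and lower slowly.

Call:
servo_tool:
  deltas:
    - {"xyz":[0,-0.002,0],"rotation":[0.002,0,0],"grip":1}
    - {"xyz":[0.002,-0.002,0],"rotation":[0.002,0,0],"grip":1}
    - {"xyz":[0.004,-0.002,0],"rotation":[0.002,0,0],"grip":1}
    - {"xyz":[0.006,-0.002,0],"rotation":[0.002,0,0],"grip":1}

```text
t: 7.28
ee_pos: [0.521, 0.1383, 0.1752]
tcp_rot: [0.705, 0.05, 0.705, -0.05]
wrist_force: [0.9, 0.1, -2.8]
opening: 0.0131
```

```bash
python3 - <<'E'
from h import *
np.set_printoptions(precision=4,suppress=True)
s=manip.get_state();print(s["ee_pos"],s["opening"],s["wrist_force"],s["wrist_torque"])
go([.521,.138,.1668],81.8)
E
```

```text
[0.521  0.1383 0.1752] 0.013090658794248367 [ 0.8718  0.1336 -2.7604] [-0.0124  0.0279 -0.0074]
d [ 0.0084 -0.0003  0.    ] rv [ 0.0005 -0.0001  0.    ] n 0.0084
```

No contact yet with the tips about at the ring face, so I'll continue down.

Call:
servo_tool:
  deltas:
    - {"xyz":[0.002,0,0],"rotation":[0,0,0],"grip":1}
    - {"xyz":[0.004,0,0],"rotation":[0,0,0],"grip":1}
    - {"xyz":[0.005,0,0],"rotation":[0,0,0],"grip":1}
    - {"xyz":[0.005,0,0],"rotation":[0,0,0],"grip":1}

```text
t: 7.78
ee_pos: [0.521, 0.1382, 0.1702]
tcp_rot: [0.705, 0.05, 0.705, -0.05]
wrist_force: [-0.9, 0.5, -2.7]
opening: 0.0127
```

```bash
python3 - <<'E'
from h import *
np.set_printoptions(precision=4,suppress=True)
s=manip.get_state();print(s["ee_pos"],s["opening"],s["wrist_force"],s["wrist_torque"])
go([.521,.138,.1668],81.8)
E
```

```text
[0.521  0.1382 0.1702] 0.01271404273306952 [-0.8504  0.5028 -2.6793] [ 0.0007 -0.0447  0.0477]
d [ 0.0034 -0.0002  0.    ] rv [ 0.0004 -0.0002  0.0001] n 0.0034
```

Call:
servo_tool:
  deltas:
    - {"xyz":[0.002,0,0],"rotation":[0,0,0],"grip":1}
    - {"xyz":[0.0035,0,0],"rotation":[0,0,0],"grip":1}
    - {"xyz":[0.0035,0,0],"rotation":[0,0,0],"grip":1}

```text
t: 8.15
ee_pos: [0.521, 0.1382, 0.1667]
tcp_rot: [0.705, 0.05, 0.705, -0.05]
wrist_force: [0.1, -0.2, -2.4]
opening: 0.0128
```

```bash
python3 - <<'E'
from h import *
np.set_printoptions(precision=4,suppress=True)
s=manip.get_state();print(s["ee_pos"],s["opening"],s["wrist_force"],s["wrist_torque"],s["joint_pos"])
go([.521,.138,.1668],81.8)
im=manip.camera("scene");np.save("pics/s8.npy",im);crop(im,350,150,66,80,7,"pics/s8.png")
E
```

```text
[0.521  0.1382 0.1667] 0.0128384409843016 [ 0.0547 -0.1621 -2.3796] [ 0.0187 -0.0046 -0.0202] [-0.2832  0.5193 -0.0249  1.8271  0.0174  0.7957  1.111 ]
d [-0.0001 -0.0002  0.0001] rv [ 0.0004 -0.0003  0.0002] n 0.0002
```

View pics/s8.png

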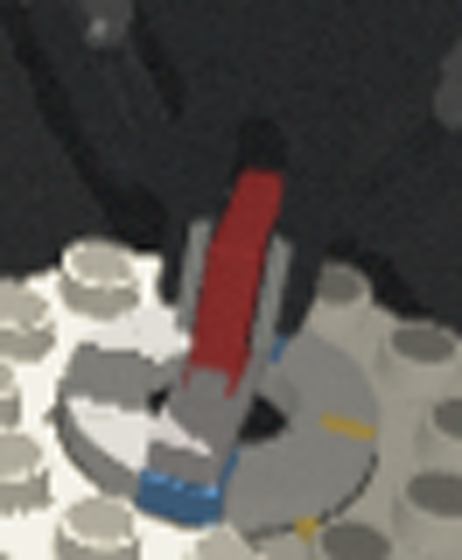

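The bar now covers the near lug down to its outer edge, with its end at (175,465), so both pins are in the holes. I'll press a little deeper to find the flat contact.

Call:
servo_tool:
  deltas:
    - {"xyz":[0.001,0,0],"rotation":[0,0,0],"grip":1}
    - {"xyz":[0.0015,0,0],"rotation":[0,0,0],"grip":1}
    - {"xyz":[0.0015,0,0],"rotation":[0,0,0],"grip":1}

```text
t: 8.57
ee_pos: [0.5212, 0.1383, 0.1664]
tcp_rot: [0.706, 0.05, 0.705, -0.05]
wrist_force: [-2.6, -0.3, 5.2]
opening: 0.013
```

Contact at z=0.1664 with the force up by about 7 N, so the spanner is fully seated. Turning clockwise.

Call:
servo_tool:
  deltas:
    - {"xyz":[0,0,0],"rotation":[0.07,0,0],"grip":1}
    - {"xyz":[0,0,0],"rotation":[0.14,0,0],"grip":1}
    - {"xyz":[0,0,0],"rotation":[0.21,0,0],"grip":1}
    - {"xyz":[0,0,0],"rotation":[0.28,0,0],"grip":1}
    - {"xyz":[0,0,0],"rotation":[0.35,0,0],"grip":1}

```text
t: 9.2
ee_pos: [0.5217, 0.1389, 0.1664]
tcp_rot: [0.686, 0.173, 0.685, -0.172]
wrist_force: [-0.1, 0.7, 3.6]
opening: 0.0128
```

```bash
python3 - <<'E'
from h import *
np.set_printoptions(precision=4,suppress=True)
s=manip.get_state();print(s["ee_pos"],s["opening"],s["wrist_force"],s["wrist_torque"],s["joint_pos"])
go([.521,.138,.1668],81.8)
E
```

```text
[0.5217 0.1389 0.1664] 0.012797595854958837 [-0.1164  0.6628  3.5607] [0.0677 0.2907 0.2535] [-0.3508  0.5204  0.0752  1.8293 -0.0529  0.7916  0.8292]
d [-0.0004 -0.0011 -0.0002] rv [-0.35    0.0017 -0.0015] n 0.0012
```

Torque is 0.25 N m, so the ring is turning with dry friction. Continuing.

Call:
servo_tool:
  deltas:
    - {"xyz":[0,0,0],"rotation":[0.07,0,0],"grip":1}
    - {"xyz":[0,0,0],"rotation":[0.14,0,0],"grip":1}
    - {"xyz":[0,0,0],"rotation":[0.21,0,0],"grip":1}
    - {"xyz":[0,0,0],"rotation":[0.28,0,0],"grip":1}
    - {"xyz":[0,0,0],"rotation":[0.32,0,0],"grip":1}

```text
t: 9.82
ee_pos: [0.5214, 0.1387, 0.1664]
tcp_rot: [0.65, 0.28, 0.649, -0.279]
wrist_force: [-1.6, -0.7, 5.0]
opening: 0.0127
```

```bash
python3 - <<'E'
from h import *
np.set_printoptions(precision=4,suppress=True)
s=manip.get_state();print(s["ee_pos"],s["opening"],s["wrist_force"],s["wrist_torque"],s["joint_pos"])
go([.521,.138,.1668],81.8)
im=manip.camera("scene");np.save("pics/s9.npy",im);crop(im,350,150,66,80,7,"pics/s9.png")
E
```

```text
[0.5214 0.1387 0.1664] 0.01274466900331039 [-1.605  -0.7079  4.9942] [-0.0407  0.4509  0.2297] [-0.4118  0.5239  0.1674  1.8315 -0.1173  0.7942  0.574 ]
d [-0.0004 -0.0008  0.0002] rv [-0.6694  0.001  -0.0011] n 0.0009
```

View pics/s9.png

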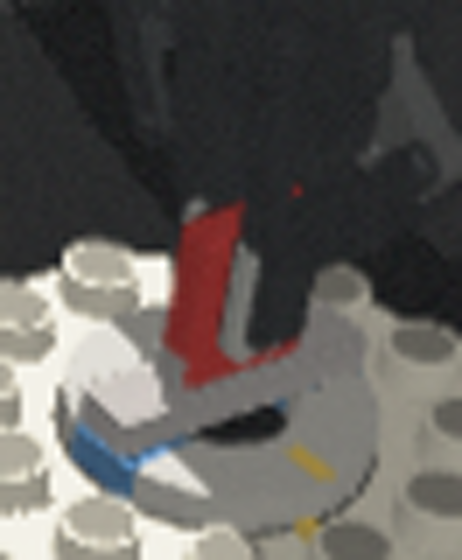

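The ring mark is now at (312,462) and must still swing to the lid mark at (308,525). I'll turn on, watching the torque.

Call:
servo_tool:
  deltas:
    - {"xyz":[0,0,0],"rotation":[0.04,0,0],"grip":1}
    - {"xyz":[0,0,0],"rotation":[0.08,0,0],"grip":1}
    - {"xyz":[0,0,0],"rotation":[0.12,0,0],"grip":1}

```text
t: 10.25
ee_pos: [0.5213, 0.1386, 0.1664]
tcp_rot: [0.632, 0.318, 0.631, -0.317]
wrist_force: [-1.5, 0.6, 6.6]
opening: 0.0128
```

```bash
python3 - <<'E'
from h import *
np.set_printoptions(precision=4,suppress=True)
s=manip.get_state();print(s["ee_pos"],s["wrist_force"],s["wrist_torque"])
go([.521,.138,.1668],81.8)
E
```

```text
[0.5213 0.1386 0.1664] [-1.5376  0.5793  6.606 ] [-0.123   0.4507  0.2419]
d [-0.0004 -0.0006  0.0003] rv [-0.7892  0.0006 -0.001 ] n 0.0008
```

Call:
servo_tool:
  deltas:
    - {"xyz":[0,0,0],"rotation":[0.03,0,0],"grip":1}
    - {"xyz":[0,0,0],"rotation":[0.06,0,0],"grip":1}
    - {"xyz":[0,0,0],"rotation":[0.08,0,0],"grip":1}

```text
t: 10.62
ee_pos: [0.5213, 0.1386, 0.1664]
tcp_rot: [0.62, 0.342, 0.619, -0.341]
wrist_force: [-1.6, -0.7, 6.3]
opening: 0.013
```

```bash
python3 - <<'E'
from h import *
np.set_printoptions(precision=4,suppress=True)
s=manip.get_state();print(s["ee_pos"],s["wrist_force"],s["wrist_torque"])
go([.521,.138,.1668],81.8)
im=manip.camera("scene");np.save("pics/s10.npy",im);crop(im,350,150,66,80,7,"pics/s10.png")
E
```

```text
[0.5213 0.1386 0.1664] [-1.5743 -0.6832  6.2937] [-0.1409  0.4958  1.1533]
d [-0.0004 -0.0006  0.0004] rv [-0.8647  0.0012 -0.0005] n 0.0008
```

View pics/s10.png

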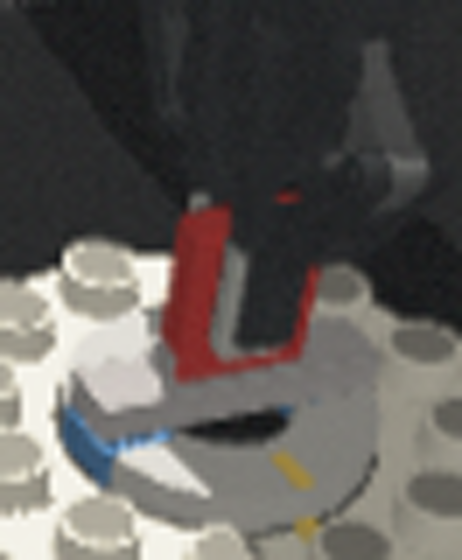

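```bash
python3 - <<'E'
from h import *
np.set_printoptions(precision=4,suppress=True)
im=np.load("pics/s10.npy");H,s,v=cv2.split(cv2.cvtColor(im,cv2.COLOR_RGB2HSV))
m=np.zeros(H.shape,np.uint8);r=(slice(205,235),slice(380,402));m[r]=((H>18)&(H<34)&(s>110)&(v>90))[r]
n,l,st,c=cv2.connectedComponentsWithStats(m)
C=np.array([.5215,.1385])
for i in range(1,n):
    if st[i,4]>2:
        for z in(.143,.131):
            P=onz("scene",c[i],z)[:2]-C;print(st[i,4],c[i],z,np.hypot(*P),np.degrees(np.arctan2(P[1],P[0])))
E
```

```text
13 [391.3846 216.6923] 0.143 0.033677210730009476 41.261843750323706
13 [391.3846 216.6923] 0.131 0.025234973538007095 65.49337918341774
6 [393.1667 224.8333] 0.143 0.05512467111181053 29.648528212556265
6 [393.1667 224.8333] 0.131 0.043792497163323396 39.97166364925084
```

The ring mark is at 41.3°, radius 33.7 mm. The lid mark is at about 40° and the torque rose to 1.15 N m, so the ring is against its stop. I'll back off within the play and lift out.

Call:
servo_tool:
  deltas:
    - {"xyz":[0,0,0],"rotation":[-0.02,0,0],"grip":1}
    - {"xyz":[0,0,0],"rotation":[-0.05,0,0],"grip":1}
    - {"xyz":[0,0,0],"rotation":[-0.05,0,0],"grip":1}

```text
t: 11.05
ee_pos: [0.5215, 0.1386, 0.1664]
tcp_rot: [0.627, 0.328, 0.627, -0.327]
wrist_force: [-1.8, -0.3, 5.7]
opening: 0.0129
```

```bash
python3 - <<'E'
from h import *
np.set_printoptions(precision=4,suppress=True)
s=manip.get_state();print(s["ee_pos"],s["wrist_force"],s["wrist_torque"])
E
```

```text
[0.5215 0.1386 0.1664] [-1.7703 -0.262   5.6652] [-0.0244  0.4361  0.0121]
```

Torque is back to zero, so I'll lift straight up.

Call:
servo_tool:
  deltas:
    - {"xyz":[-0.004,0,0],"rotation":[0,0,0],"grip":1}
    - {"xyz":[-0.01,0,0],"rotation":[0,0,0],"grip":1}
    - {"xyz":[-0.02,0,0],"rotation":[0,0,0],"grip":1}
    - {"xyz":[-0.035,0,0],"rotation":[0,0,0],"grip":1}
    - {"xyz":[-0.05,0,0],"rotation":[0,0,0],"grip":1}

```text
t: 11.68
ee_pos: [0.5213, 0.1382, 0.2166]
tcp_rot: [0.627, 0.328, 0.627, -0.327]
wrist_force: [0.0, 1.0, -2.5]
opening: 0.0128
```

```bash
python3 - <<'E'
from h import *
np.set_printoptions(precision=4,suppress=True)
s=manip.get_state();print(s["ee_pos"],s["wrist_force"],s["wrist_torque"])
im=manip.camera("scene");np.save("pics/s11.npy",im);crop(im,330,120,100,120,5,"pics/s11.png")
go([.4756,-.1888,.21],61.07)
E
```

```text
[0.5213 0.1382 0.2166] [ 0.0477  1.0044 -2.5376] [ 0.0083 -0.0295  0.008 ]
d [ 0.008  -0.2256  0.2418] rv [-0.4579  0.0027 -0.0045] n 0.3308
```

View pics/s11.png

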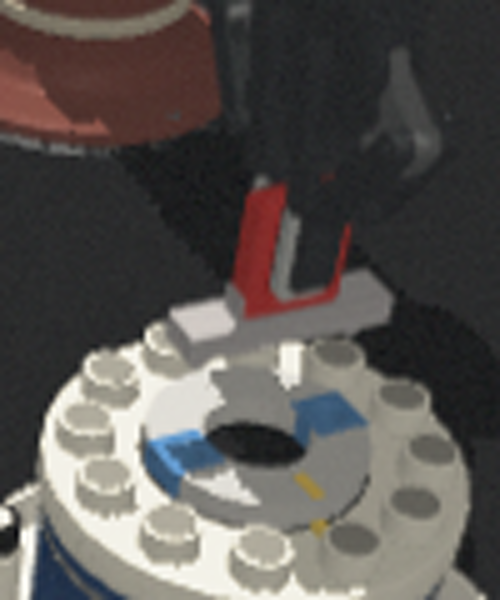

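The spanner is out and level, and the ring stayed with its mark (310,487) pointing at the lid mark (320,526). Carrying it back.

Call:
servo_tool:
  deltas:
    - {"xyz":[0,-0.04,0.043],"rotation":[-0.09,0,0],"grip":1}
    - {"xyz":[0,-0.08,0.086],"rotation":[-0.18,0,0],"grip":1}
    - {"xyz":[0,-0.12,0.129],"rotation":[-0.27,0,0],"grip":1}
    - {"xyz":[0,-0.16,0.172],"rotation":[-0.36,0,0],"grip":1}
    - {"xyz":[0,-0.2,0.215],"rotation":[-0.455,0,0],"grip":1}

```text
t: 12.35
ee_pos: [0.4796, -0.1544, 0.216]
tcp_rot: [0.685, 0.176, 0.684, -0.176]
wrist_force: [0.6, 0.8, -3.2]
opening: 0.0129
```

Call:
servo_tool:
  deltas:
    - {"xyz":[0,0,0],"rotation":[0,0,0],"grip":1}
    - {"xyz":[0,0,0],"rotation":[0,0,0],"grip":1}

```text
t: 12.6
ee_pos: [0.4798, -0.1522, 0.2156]
tcp_rot: [0.684, 0.178, 0.684, -0.178]
wrist_force: [-0.2, 0.8, -2.3]
opening: 0.0133
```

```bash
python3 - <<'E'
from h import *
go([.4756,-.1888,.1],61.07)
E
```

```text
d [ 0.1156 -0.0341  0.0141] rv [-0.0038  0.0001 -0.0009] n 0.1213
```

Call:
servo_tool:
  deltas:
    - {"xyz":[0.01,-0.034,0.014],"rotation":[-0.004,0,0],"grip":1}
    - {"xyz":[0.04,-0.034,0.014],"rotation":[-0.004,0,0],"grip":1}
    - {"xyz":[0.08,-0.034,0.014],"rotation":[-0.004,0,0],"grip":1}
    - {"xyz":[0.115,-0.034,0.014],"rotation":[-0.004,0,0],"grip":1}
    - {"xyz":[0.115,-0.034,0.014],"rotation":[-0.004,0,0],"grip":1}

```text
t: 13.22
ee_pos: [0.4744, -0.186, 0.0983]
tcp_rot: [0.683, 0.176, 0.687, -0.174]
wrist_force: [-0.3, 0.4, -2.0]
opening: 0.0133
```

```bash
python3 - <<'E'
from h import *
go([.4756,-.1888,.0538],61.07)
im=manip.camera("scene");np.save("pics/s12.npy",im);crop(im,180,140,100,100,6,"pics/s12.png")
E
```

```text
d [ 0.0445 -0.0019  0.0027] rv [ 0.0048 -0.0065 -0.0001] n 0.0446
```

View pics/s12.png

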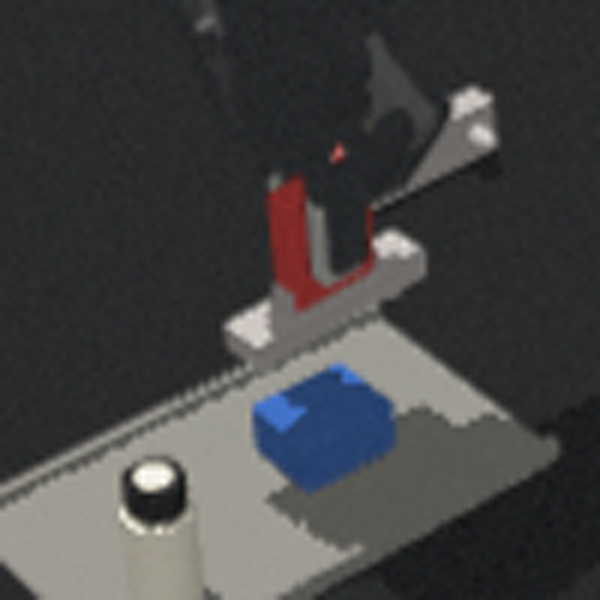

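The spanner hangs level above the saddle. The saddle top is around (323,406), the bar is parallel to it, and the vial is clear. Lowering.

Call:
servo_tool:
  deltas:
    - {"xyz":[0.005,-0.002,0.003],"rotation":[0.005,-0.006,0],"grip":1}
    - {"xyz":[0.02,-0.002,0.003],"rotation":[0.005,-0.006,0],"grip":1}
    - {"xyz":[0.035,-0.002,0.003],"rotation":[0.005,-0.006,0],"grip":1}
    - {"xyz":[0.04,-0.002,0.003],"rotation":[0.005,-0.006,0],"grip":1}
    - {"xyz":[0.04,-0.002,0.003],"rotation":[0.005,-0.006,0],"grip":1}

```text
t: 13.9
ee_pos: [0.4767, -0.1921, 0.0597]
tcp_rot: [0.686, 0.178, 0.683, -0.178]
wrist_force: [-0.6, 0.4, -1.9]
opening: 0.0126
```

```bash
python3 - <<'E'
from h import *
print(onz("scene",(180+323/6-.4,140+406/6-.4),.03))
go([.4756,-.1888,.0538],61.07)
s=manip.get_state();print(s["wrist_force"],s["wrist_torque"])
E
```

```text
[ 0.47494141 -0.1895805   0.03      ]
d [ 0.0059  0.0024 -0.0026] rv [-0.004   0.0046  0.0002] n 0.0068
[-0.61248699  0.38418458 -1.93502769] [ 0.01407943  0.02070786 -0.02684935]
```

Saddle centre from the image is (0.475, -0.1896), which agrees with the pick pose. Final lowering with a small correction.

Call:
servo_tool:
  deltas:
    - {"xyz":[0.001,0.002,-0.002],"rotation":[-0.004,0.004,0],"grip":1}
    - {"xyz":[0.003,0.002,-0.002],"rotation":[-0.004,0.004,0],"grip":1}
    - {"xyz":[0.005,0.002,-0.002],"rotation":[-0.004,0.004,0],"grip":1}
    - {"xyz":[0.0055,0.002,-0.002],"rotation":[-0.004,0.004,0],"grip":1}
    - {"xyz":[0.0055,0.002,-0.002],"rotation":[-0.004,0.004,0],"grip":1}

```text
t: 14.52
ee_pos: [0.4763, -0.1896, 0.0548]
tcp_rot: [0.685, 0.176, 0.684, -0.177]
wrist_force: [-0.7, 0.4, -1.6]
opening: 0.0126
```

```bash
python3 - <<'E'
from h import *
go([.4756,-.1888,.0538],61.07)
s=manip.get_state();print(s["wrist_force"],s["wrist_torque"])
E
```

```text
d [ 0.001   0.0003 -0.001 ] rv [0.0001 0.002  0.0001] n 0.0015
[-0.73137386  0.36678987 -1.60527952] [ 0.04874263  0.01709244 -0.01195228]
```

Call:
servo_tool:
  deltas:
    - {"xyz":[0.001,0,0],"rotation":[0,0.002,0],"grip":1}
    - {"xyz":[0.002,0,0],"rotation":[0,0.002,0],"grip":1}
    - {"xyz":[0.002,0,0],"rotation":[0,0.002,0],"grip":1}

```text
t: 14.9
ee_pos: [0.4764, -0.1896, 0.0538]
tcp_rot: [0.685, 0.177, 0.685, -0.177]
wrist_force: [-0.7, 1.0, 5.1]
opening: 0.0129
```

```bash
python3 - <<'E'
from h import *
s=manip.get_state();print(s["ee_pos"],s["wrist_force"],s["wrist_torque"])
E
```

```text
[ 0.4764033  -0.18957725  0.05379791] [-0.70567984  1.04016245  5.0674182 ] [0.14093881 0.37392998 0.03218491]
```

Seated at the pick height, with 7 N of support. Releasing.

Call:
servo_tool:
  deltas:
    - {"xyz":[0,0,0],"rotation":[0,0,0],"grip":0.5}
    - {"xyz":[0,0,0],"rotation":[0,0,0],"grip":0}
    - {"xyz":[0,0,0],"rotation":[0,0,0],"grip":-0.5}
    - {"xyz":[0,0,0],"rotation":[0,0,0],"grip":-0.5}
    - {"xyz":[0,0,0],"rotation":[0,0,0],"grip":-0.5}

```text
t: 15.52
ee_pos: [0.4763, -0.1895, 0.0527]
tcp_rot: [0.685, 0.177, 0.685, -0.177]
wrist_force: [0.3, -0.6, 0.9]
opening: 0.0642
```

Call:
servo_tool:
  deltas:
    - {"xyz":[-0.02,0,0],"rotation":[0,0,0],"grip":-0.5}
    - {"xyz":[-0.06,0,0],"rotation":[0,0,0],"grip":-0.5}
    - {"xyz":[-0.11,0,0],"rotation":[0,0,0],"grip":-0.5}
    - {"xyz":[-0.15,0,0],"rotation":[0,0,0],"grip":-0.5}
    - {"xyz":[-0.18,0,0],"rotation":[0,0,0],"grip":-0.5}

```text
t: 16.15
ee_pos: [0.4766, -0.1896, 0.2348]
tcp_rot: [0.685, 0.177, 0.684, -0.177]
wrist_force: [0.3, 0.5, -0.5]
opening: 0.0641
```

Call:
servo_tool:
  deltas:
    - {"xyz":[0,0.05,0],"rotation":[0,0,0],"grip":-0.5}
    - {"xyz":[0,0.1,0],"rotation":[0,0,0],"grip":-0.5}
    - {"xyz":[0,0.15,0],"rotation":[0,0,0],"grip":-0.5}
    - {"xyz":[0,0.15,0],"rotation":[0,0,0],"grip":-0.5}
    - {"xyz":[0,0.15,0],"rotation":[0,0,0],"grip":-0.5}

```text
t: 16.77
ee_pos: [0.5484, -0.0588, 0.2325]
tcp_rot: [0.684, 0.176, 0.685, -0.177]
wrist_force: [-0.4, -0.8, -0.7]
opening: 0.0637
```

```bash
python3 - <<'E'
from h import *
s=manip.get_state();print(s["ee_pos"],s["wrist_force"])
a=manip.camera("scene");np.save("pics/s13.npy",a);cv2.imwrite("pics/s13.png",a[:,:,::-1])
b=manip.camera("top");np.save("pics/t13.npy",b);cv2.imwrite("pics/t13.png",b[:,:,::-1])
z=np.hstack([cv2.resize(a[178:238,213:253],None,fx=8,fy=8),cv2.resize(b[212:272,323:363],None,fx=8,fy=8)])
cv2.imwrite("pics/z13.png",z[:,:,::-1])
E
```

```text
[ 0.54837349 -0.05879922  0.23252176] [-0.39510521 -0.75123557 -0.71262106]
```

View pics/s13.png

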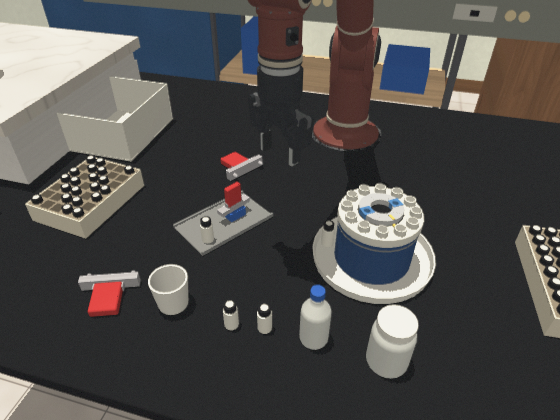

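View pics/z13.png

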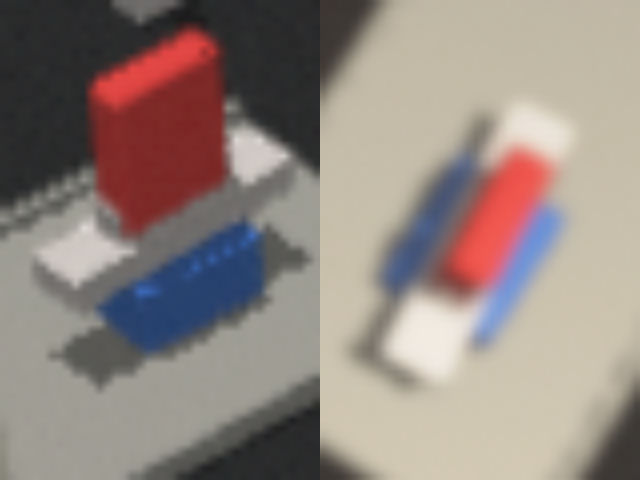

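The spanner lies on its saddle as at the start, with the red handle at scene (233,195) upright and the bar along the saddle. The vials, bottle, jar and cup are at their starting pixels, the ring shows its lugs turned to the locked pose, and the gripper is clear. Handing in.

```bash
python3 - <<'E'
from h import *
im=np.load("pics/s13.npy");H,s,v=cv2.split(cv2.cvtColor(im,cv2.COLOR_RGB2HSV))
m=np.zeros(H.shape,np.uint8);r=(slice(205,235),slice(380,402));m[r]=((H>18)&(H<34)&(s>100)&(v>90))[r]
n,l,st,c=cv2.connectedComponentsWithStats(m)
for i in range(1,n):
    for z in(.143,.131):
        P=onz("scene",c[i],z)[:2]-[.5215,.1385];print(st[i,4],z,np.hypot(*P),np.degrees(np.arctan2(P[1],P[0])))
print(manip.get_state()["t"]);print(manip.close_job())
E
```

```text
14 0.143 0.03439206398114466 41.91675003732574
14 0.131 0.02606421781639867 65.64167390432078
8 0.143 0.054627254259580746 30.06934387603119
8 0.131 0.043367109242863126 40.62547669667052
16.875
the job is handed in; nothing more can be done
None
```

I locked the ring with the spanner, put the spanner back on its saddle and let go, then handed the job in at 16.9 s. It reported no verdict.

- **Engaging:** both pins went into the ring holes until the bar touched the ring, with TCP z 0.1664 m and about 7 N of contact.
- **Turning:** I turned the spanner 0.86 rad clockwise. Torque held at about 0.24 N m, then rose to 1.15 N m at the stop.
- **Ring locked:** in the last picture the ring mark is at 41.9° and the lid mark at 40.6°, within 0.02–0.03 rad. The lid mark's measured radius, 43 mm, is short of the given 50 mm. Only 8 pixels of it were picked out, so its angle is the weaker of the two.
- **Spanner on saddle:** TCP at release was within 2 mm of the measured saddle centre and at the height it was picked from. In both views it looks upright and along the saddle.
- **Everything else:** judged by eye from the picture, the vials, bottle, jar and cup are where they started. The gripper was clear, with no contact force beyond sensor noise.

The starting ring angle from the marks, about 0.58 rad, came out slightly above the stated 0.15–0.55 range. I put that down to the error in the lid mark.

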